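# Push a stuck cartridge out of its dock from behind

## Robot

A 6-joint arm with a two-finger parallel gripper is mounted at the origin on a cart in front of the work surface, level with it; the furniture and walls round the work are solid. World frame = base frame: x ahead of the robot, y to its left, z up, the work surface at z = 0. Lengths are in m, angles in rad, forces in N, time in s.
With the tool pointing down it reaches from about 0.25 to 0.725 m from the base axis. Payload 4 kg.
Tool frame: the origin (TCP) lies at the very end of the fingers, on their centre line; the grasp point (between the pads) lies 19 mm behind it (bot.tcp_to_grasp is the z of the grasp point in the tool frame, in m); z points along the fingers, y is the direction in which the jaws open and shut (so a half turn about z gives the same grasp; the last joint's range is limited). The gripper opens to 85 mm and grips with 20 to 120 N. Pads are 22 mm wide; open, the fingers measure 114 mm over their backs; the gripper's body (76 mm by 85 mm) begins 54 mm behind the grasp point. The pads swing forward as they close: fully open they stand 13 mm farther back than shut.
Start: joints at [-1.316, 0.241, 0.005, 1.335, 0, 1.571], TCP at [0.126, -0.484, 0.231] pointing down, gripper open.
Joint ranges: [-2.72, 2.72], [-1.05, 1.87], [-1.09, 1.28], [-1.99, 2.15], [-1.42, 1.44], [-3.14, 3.14]. Speed limits (rad/s): [2.79, 2.79, 3.14, 3.14, 3.14, 3.14].

## Interface

Orientations are given as [roll, pitch, yaw] about the fixed x, y, z axes, in that order (R = Rz(yaw) Ry(pitch) Rx(roll)).
In Python, from rig import bot, solver, imaging, job gives the robot as it stands. The module is installed in compiled form; this text tells all that it offers. Calls block until the motion is done:
- bot.goto(position, orientation): joint-space move of the TCP to a pose.
- bot.servo_line(position, ori=None, feed=0.15, contact_N=None): straight line of the TCP; ori=None keeps the orientation; feed is the mean speed in m/s. With contact_N (N) it stops when the force on the tool has changed by that much, and returns True; else False.
- bot.goto_joints(angles): joint-space move.
- bot.grip(opening, grasp_force=None): finger opening in m; grasp_force is the grip in N (None keeps the last); returns when the fingers have stopped.
- bot.wait(seconds).
- solver.inverse_kinematics(position, orientation): joint angles nearest the present ones, or None.
- imaging.grab_frame(name): name is "scene" or "top" or "wrist"; returns a dict with "img" (400x640x3 uint8, red, green, blue), "z_map" (400x640 float32, m along the optical axis (not along the pixel's ray), 0 where there is no reading), "fovy" (degrees; the focal length in pixels is half the picture's height over the tangent of half this angle, whatever the lens; pixels are square), "cx", "cy" (the principal point, pixels), "R" (3x3) and "t" (3): a world point X has camera coordinates R X + t. Camera axes: x right, y down, z forward; pixel columns grow to the right and rows downward; lengths in m; the calibration is good to about 2 mm. A picture is of the moment at which its call begins.
A pose or a line that the arm cannot do raises bot.IKError and nothing moves.
- job.sign_off(): hands the job in, once; it reports no verdict.
Readings, each from a call of its own:
- bot.read_t(): time.
- bot.read_joints(): joint angles.
- bot.read_qd(): joint speeds.
- bot.read_joint_efforts(): joint torques, N m.
- bot.read_ee_pos(): TCP position.
- bot.read_orientation(): TCP orientation.
- bot.read_force(): force on the tool from outside, world axes, zero at the start.
- bot.read_moment(): the same for the moment, N m.
- bot.read_width(): finger opening in m.
Only numpy, scipy, OpenCV 4.12 (cv2) and the standard library are available. Lean on these libraries where they do the work, as an engineer would, in place of code of your own. Each camera call takes 0.05 s, during which the arm holds its last target.

## Task

The orange sensor cartridge is stuck in its bay of the two-bay dock. With the rod, push it from behind through the access hole in the back of its bay until its front end stands well out of the bay but is still held there, then lay the rod down on the bench, clear of the dock. Draw the cartridge out with the gripper and set it down right way up, without dropping it, in the white tray; leave the blue cartridge where it is and do not disturb the cup, bottle and beaker.

Things in the scene. Friction and masses are not known exactly. Their poses are not given: they have to be found in the camera images.
- dock: Fixed metal dock, 64 deep (x) x 100 wide (y) x 98 mm high on a 94 x 124 x 8 mm foot plate. Origin: centre of the foot's underside. Open bay fronts at local x = -32 mm; back plate at x = +24 to +32. Two bays, centred at local y = +24 and -24 mm, 32 wide, floor at z = 57, roof at 92; a 10 mm window in the roof shows each cartridge's colour. Either colour may be in either bay
- hole_y_plus (a point): centre of the outer mouth of the 12 mm round access hole in the dark back plate behind the bay at the dock's local y = +24 mm, 75 mm above the bench. Pushing goes along the dock's -x; the plate is 8 mm thick and the cartridge's back lies 1 to 4 mm behind it
- hole_y_minus (a point): the same for the bay at the dock's local y = -24 mm
- cartridge_orange: Stuck orange block, 52 long (x) x 30 wide (y) x 34 mm high, about 0.11 kg. Origin: centre of its underside; axes parallel to the dock's at the start, front (-x) face flush or up to 3 mm inside the bay. A sprung bar clamps it to the roof: moving it along x takes a steady 9 to 19 N. With 20 to 30 mm standing out it can be pinched by its 30 mm sides and drawn out along the dock's -x
- cartridge_blue: Same size, blue, in the other bay; it stays
- rod: Ejector rod on the bench: black handle 70 long (x) x 20 wide (y) x 28 mm high (z), an 8 mm steel rod sticks out 70 mm along +x, its axis 14 mm above the handle's underside. The steel rod is cushioned: pressed, it telescopes into the handle by up to 24 mm on a spring of about 0.9 N per mm. 0.12 kg. Origin: centre of the handle's underside, 105 mm behind the unpressed tip
- rod_tip (a point): centre of the free end of the steel rod, on its axis (moves with it)
- tray: Fixed white open tray, 160 (x) x 150 (y) x 12 mm high, walls and floor 4 mm thick. Origin: centre of its underside
- cup: clear plastic cup, 124 mm wide, 168 high, a bystander; origin at its underside
- bottle: small white bottle with blue cap, 60 mm wide, 120 high, a bystander; origin at its underside
- beaker_250: clear beaker, 90 mm wide, 133 high, a bystander; origin at its underside

How it is judged:
On the way, in this order (a step that is already met when the one before it is completed fails the run):
1. the rod, pressing on the orange cartridge from behind, has pushed it at least 12 mm out of the front of its bay, still level in the bay (x of cartridge_orange in the frame of dock between -0.052 and -0.018 m and contact force between rod and cartridge_orange above 0.2 N and angle between cartridge_orange's own z axis and vertical below 0.2 rad), for 0.05 s.
2. the rod has been let go on the bench, clear of the dock, while the cartridge is still held in its bay (height (world z) of rod below 0.025 m and contact force between the fingers and rod below 0.1 N and horizontal distance between rod and dock above 0.1 m and x of cartridge_orange in the frame of dock above -0.052 m and angle between cartridge_orange's own z axis and vertical below 0.2 rad), for 0.1 s.
3. the gripper holds the orange cartridge, clear of the dock (contact force between the fingers and cartridge_orange above 1 N and horizontal distance between cartridge_orange and dock above 0.085 m), for 0.1 s.
At the end, for the whole second after the job is handed in: The orange cartridge stands right way up (within 0.15 rad) and at rest on the floor of the white tray, the rod lies at rest on the bench with its handle at least 0.1 m from the dock's centre, and the blue cartridge is within 6 mm of where it was (x of cartridge_orange in the frame of tray between -0.064 and 0.064 m and y of cartridge_orange in the frame of tray between -0.059 and 0.059 m and z of cartridge_orange in the frame of tray below 0.012 m and angle between cartridge_orange's own z axis and vertical below 0.15 rad and linear speed of each of cartridge_orange, rod below 0.02 m/s and height (world z) of rod below 0.025 m and horizontal distance between rod and dock above 0.1 m and distance of cartridge_blue from where it was at the start of the episode below 0.006 m); the robot touches nothing.
It fails at once if the orange cartridge is dropped (it falls faster than 0.6 m/s without being held) (linear speed of cartridge_orange above 0.6 m/s and contact force between the fingers and cartridge_orange below 0.2 N).
It fails at once if the blue cartridge is moved by more than 6 mm (distance of cartridge_blue from where it was at the start of the episode above 0.006 m).
It fails at once if the cup, bottle or beaker is shifted by more than 20 mm (distance of any of cup, bottle, beaker_250 from where it was at the start of the episode above 0.02 m).
It also fails if it takes over 72 s, if anything falls off the work surface, if the arm or the gripper's body presses on something with over 40 N, if the wrist force passes 120 N, or if a joint passes its speed limit or range.

## Working session

There is one attempt and no reset: what is moved stays moved. The work goes in short steps, each a Python script; the robot and the scene stay as the last script left them, time stands still between calls to the robot, and variables do not carry over. Pictures are saved under pics/ and viewed, and the job is handed in when it is done.

```bash
mkdir -p pics; ls; python3 - <<'E'
from rig import bot, imaging
import cv2,numpy as np,pickle
for n in("scene","top","wrist"):
    f=imaging.grab_frame(n); cv2.imwrite(f"pics/a_{n}.png",f["img"][:,:,::-1]); pickle.dump(f,open(f"a_{n}.pkl","wb"))
    print(n,f["fovy"],f["cx"],f["cy"],(-f["R"].T@f["t"]).round(3),f["R"].round(2).tolist(),(f["z_map"]>0).mean())
print(bot.read_t(),bot.read_orientation(),bot.tcp_to_grasp,bot.read_width())
E
```

```text
pics
scene 49.13678936708159 314.19889873731614 193.35951577347424 [-0.164  0.817  0.696] [[-0.71, -0.7, -0.01], [-0.33, 0.35, -0.88], [0.62, -0.62, -0.48]] 0.9959375
top 54.31277212820881 321.00041025114257 202.3670737131968 [0.493 0.04  0.959] [[0.01, -1.0, 0.03], [-0.99, -0.02, -0.13], [0.13, -0.02, -0.99]] 0.9959609375
wrist 66.1738352231387 316.5341901277197 203.99802409119386 [ 0.191 -0.468  0.373] [[0.25, -0.97, -0.0], [-0.93, -0.24, 0.26], [-0.25, -0.06, -0.97]] 0.99594140625
0.15 [-3.13998375e+00  8.53965121e-06  2.54834749e-01] -0.0187 0.08551884764011664
```

View pics/a_scene.png

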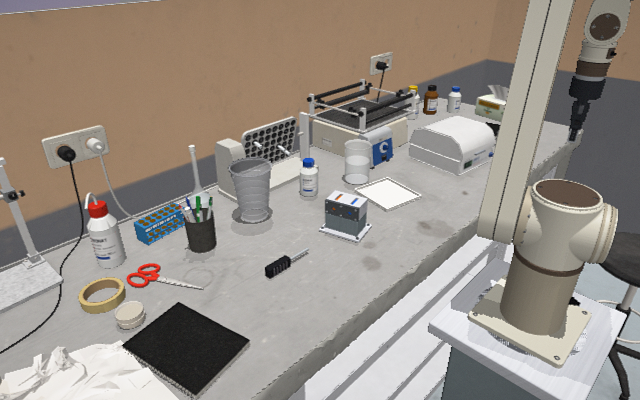

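View pics/a_top.png

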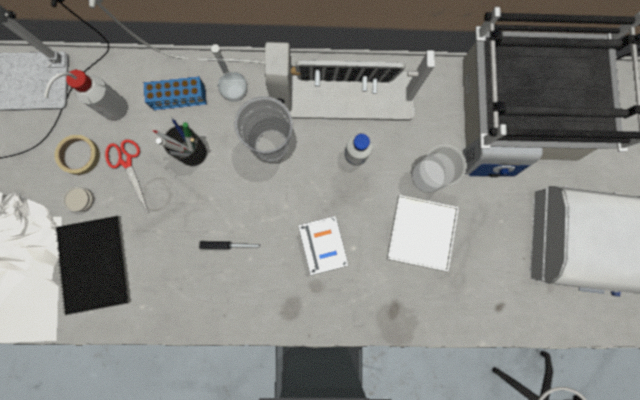

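View pics/a_wrist.png

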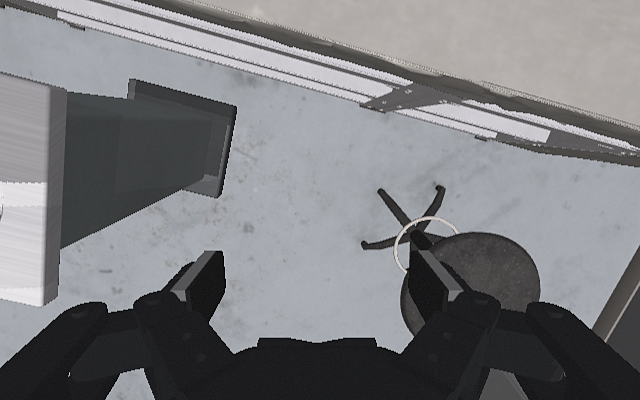

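```bash
cat > h.py <<'E'
import numpy as np,cv2,pickle
def K(f):
    fl=200/np.tan(np.radians(f["fovy"]/2)); return fl,f["cx"],f["cy"]
def ray(f,u,v):
    fl,cx,cy=K(f); d=f["R"].T@np.array([(u-cx)/fl,(v-cy)/fl,1]); o=-f["R"].T@f["t"]; return o,d
def onz(f,u,v,z):
    o,d=ray(f,u,v); return o+d*(z-o[2])/d[2]
def cloud(f):
    fl,cx,cy=K(f); v,u=np.mgrid[0:400,0:640]; Z=f["z_map"]
    c=np.stack([(u-cx)/fl*Z,(v-cy)/fl*Z,Z],-1); return (c-f["t"])@f["R"]
def proj(f,X):
    fl,cx,cy=K(f); c=f["R"]@np.asarray(X)+f["t"]; return c[0]/c[2]*fl+cx,c[1]/c[2]*fl+cy
E
python3 - <<'E'
from h import *
t=pickle.load(open("a_top.pkl","rb")); s=pickle.load(open("a_scene.pkl","rb"))
a=t["img"][185:285,190:360,::-1]; cv2.imwrite("pics/b_top.png",cv2.resize(a,None,fx=4.7,fy=4.7,interpolation=cv2.INTER_CUBIC))
a=s["img"][150:290,255:435,::-1]; cv2.imwrite("pics/b_sc.png",cv2.resize(a,None,fx=4.2,fy=4.2,interpolation=cv2.INTER_CUBIC))
P=cloud(t)
img=t["img"].astype(int)
r,g,b=img[...,0],img[...,1],img[...,2]
reg=np.zeros((400,640),bool); reg[205:285,290:360]=1
for nm,m in(("or",(r-b>80)&reg),("bl",(b-r>60)&reg)):
    v,u=np.nonzero(m); p=P[m]; print(nm,len(u),u.mean(),v.mean(),np.median(p,0).round(4), onz(t,u.mean(),v.mean(),.095).round(4))
top=reg&(P[...,2]>.08); 
rect=cv2.minAreaRect(P[top][:,:2].astype(np.float32)*1000); print("docktop",rect,np.median(P[top][:,2]))
foot=reg&(P[...,2]>.005)
rect=cv2.minAreaRect(P[foot][:,:2].astype(np.float32)*1000); print("foot",rect)
reg[:]=0; reg[230:260,190:270]=1
m=reg&(P[...,2]>.008);print("rod",m.sum(),cv2.minAreaRect(P[m][:,:2].astype(np.float32)*1000),P[m][:,2].max())
m=reg&(img.sum(2)<150);print("handle",m.sum(),cv2.minAreaRect(P[m][:,:2].astype(np.float32)*1000),np.median(P[m][:,2]))
reg[:]=0; reg[185:280,380:470]=1
m=reg&(img.min(2)>200);print("tray",cv2.minAreaRect(P[m][:,:2].astype(np.float32)*1000),np.median(P[m][:,2]))
for nm,(u,v) in dict(cup=(266,130),bottle=(359,150),beaker=(432,172)).items(): print(nm,onz(t,u,v,0.05).round(3))
E
```

```text
or 57 322.0701754385965 233.10526315789474 [0.5386 0.0154 0.0915] [0.5383 0.0154 0.095 ]
bl 70 327.37142857142857 254.38571428571427 [0.4924 0.0037 0.0914] [0.4917 0.0031 0.095 ]
docktop ((513.927978515625, 10.949947357177734), (100.1473388671875, 66.2665786743164), 14.944806098937988) 0.09779753728687739
foot ((522.5237426757812, 8.103660583496094), (182.47438049316406, 156.30931091308594), 3.3707497119903564)
rod 379 ((507.7960205078125, 171.56158447265625), (264.2664794921875, 21.35641860961914), 88.40618133544922) 0.9590999704792307
handle 164 ((506.8214111328125, 169.24282836914062), (259.84344482421875, 15.589470863342285), 87.53534698486328) 0.028168220336645386
tray ((557.0537109375, -140.9224853515625), (345.8978271484375, 164.76162719726562), 83.92241668701172) 0.004018709593231685
cup [0.786 0.152 0.05 ]
bottle [ 0.741 -0.072  0.05 ]
beaker [ 0.69  -0.247  0.05 ]
```

View pics/b_top.png

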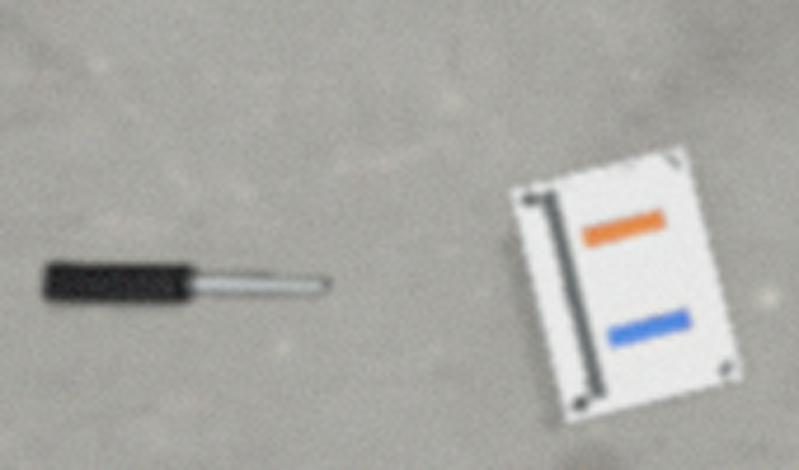

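View pics/b_sc.png

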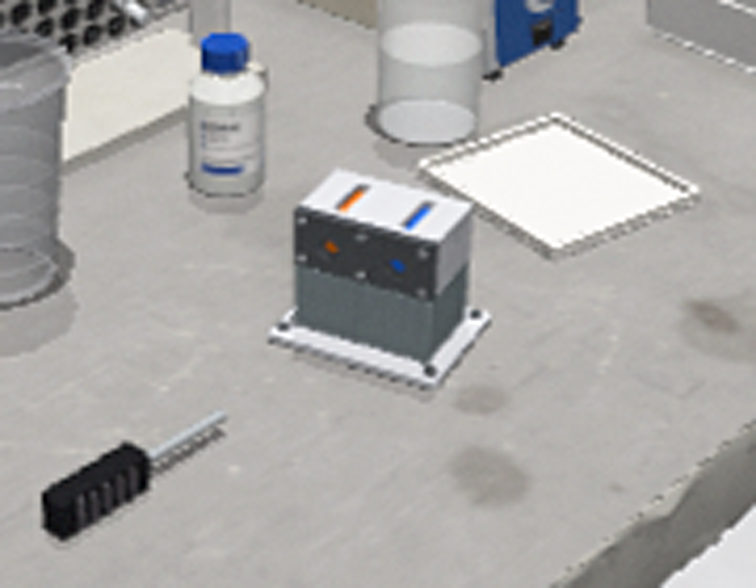

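```bash
python3 - <<'E'
from h import *
t=pickle.load(open("a_top.pkl","rb")); s=pickle.load(open("a_scene.pkl","rb"))
P=cloud(t); img=t["img"].astype(int); Z=P[...,2]
def R(a,b,c,d):
    m=np.zeros((400,640),bool); m[c:d,a:b]=1; return m
def rect(m,z,f=t):
    v,u=np.nonzero(m); X=np.array([onz(f,x,y,z)[:2] for x,y in zip(u,v)],np.float32)*1000
    return cv2.minAreaRect(X),X.mean(0)
m=R(290,360,205,285)&(Z>.09)&(Z<.105); print("dock",rect(m,.098)[0],m.sum())
m=R(190,270,235,256)&(img.sum(2)<150)&(Z<.05); print("handle",rect(m,.028),m.sum())
m=R(228,270,235,256)&(img.sum(2)>430)&(Z<.05)
m2=R(228,270,235,256)&(Z>.010)&(Z<.03); 
for k in(m,m2): print("steel",rect(k,.016),k.sum(),[c.tolist() for c in np.argwhere(k)[[0,-1]]])
m=R(380,470,185,280)&(Z<.05)&(img.min(2)>205); n,l,st,c=cv2.connectedComponentsWithStats(m.astype(np.uint8)); i=1+st[1:,4].argmax(); print("tray",rect(l==i,.008)[0])
# scene dots
im=s["img"].astype(int); PS=cloud(s)
for nm,k in(("or",im[...,0]-im[...,2]>60),("bl",im[...,2]-im[...,0]>50)):
    k=k&R(325,370,203,220); v,u=np.nonzero(k); print(nm,k.sum(),u.mean(),v.mean(),u.min(),u.max(),v.min(),v.max(),np.median(PS[k],0).round(4))
th=np.radians(104.94); lx=np.array([np.cos(th),np.sin(th)]); ly=np.array([-lx[1],lx[0]]); c=np.array([.5139,.0109])
for y in(-.024,.024):
    h=c+.032*lx+y*ly; print(y,h.round(4),"scene",np.round(proj(s,[*h,.075]),1), "inner", np.round(proj(s,[*(h-lx*.010),.075]),1))
E
```

```text
dock ((514.0537109375, 10.26822280883789), (99.96334075927734, 64.97846221923828), 15.075518608093262) 1314
handle (((510.0395812988281, 266.934814453125), (14.072075843811035, 63.666709899902344), 0.7987958788871765), array([511.20834, 267.46848], dtype=float32)) 163
steel (((511.4035339355469, 189.06732177734375), (47.67969512939453, 98.81375122070312), 0.8255807757377625), array([511.38657, 186.39864], dtype=float32)) 807 [[235, 228], [255, 269]]
steel (((511.92041015625, 200.91937255859375), (19.07539176940918, 73.92540740966797), 1.9333471059799194), array([510.71655, 203.41731], dtype=float32)) 123 [[241, 228], [249, 229]]
tray ((548.236328125, -232.01217651367188), (140.9067840576172, 156.5255584716797), 78.87741088867188)
or 4 333.5 208.5 333 334 208 209 [0.5337 0.0396 0.0749]
bl 11 350.27272727272725 209.45454545454547 348 353 203 214 [0.4862 0.0276 0.0763]
-0.024 [0.5288 0.048 ] scene [332.8 209.8] inner [334.4 208.1]
0.024 [0.4825 0.0356] scene [348.5 214.2] inner [350.1 212.5]
```

```bash
python3 - <<'E'
from rig import bot, imaging, solver
from h import *
for y in(np.pi/2,-np.pi/2, 1.83,-1.31):
    print(y,solver.inverse_kinematics([.511,.267,.12],[np.pi,0,y]),solver.inverse_kinematics([.52,.16,.06],[np.pi,0,y]),solver.inverse_kinematics([.54,-.05,.06],[np.pi,0,y]))
bot.goto([.511,.267,.15],[np.pi,0,np.pi/2]); print(bot.read_t(), bot.read_force())
f=imaging.grab_frame("wrist"); cv2.imwrite("pics/c_w.png",f["img"][:,:,::-1]); pickle.dump(f,open("c_wrist.pkl","wb"))
E
```

```text
1.5707963267948966 [0.48148901 0.45868341 0.02249541 1.13460832 0.         2.05228533] [ 0.29849893  0.45961412 -0.15113603  0.96004618  0.          1.86929526] [-0.09232933  0.45664439 -0.15609926  0.95805268  0.          1.47846699]
-1.5707963267948966 [ 0.48148901  0.45868341  0.02249541  1.13460832  0.         -1.08930732] [ 0.29849893  0.45961412 -0.15113603  0.96004618  0.         -1.2722974 ] [-0.09232933  0.45664439 -0.15609926  0.95805268  0.         -1.66312566]
1.83 [0.48148901 0.45868341 0.02249541 1.13460832 0.         1.79308166] [ 0.29849893  0.45961412 -0.15113603  0.96004618  0.          1.61009159] [-0.09232933  0.45664439 -0.15609926  0.95805268  0.          1.21926332]
-1.31 [ 0.48148901  0.45868341  0.02249541  1.13460832  0.         -1.35010365] [ 0.29849893  0.45961412 -0.15113603  0.96004618  0.         -1.53309372] [-0.09232933  0.45664439 -0.15609926  0.95805268  0.         -1.92392199]
3.125 [-0.16892659  0.13799472  0.58263787]
```

View pics/c_w.png

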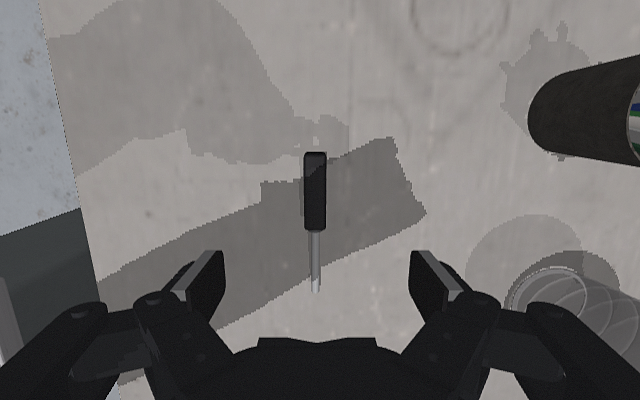

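```bash
python3 - <<'E'
from h import *
f=pickle.load(open("c_wrist.pkl","rb")); P=cloud(f); img=f["img"].astype(int)
m=np.zeros((400,640),bool); m[140:300,295:335]=1; 
h=m&(P[...,2]>.022)&(P[...,2]<.035); st=m&(P[...,2]>.010)&(P[...,2]<.021)
st[:236]=0
for n,k,z in(("handle",h,.028),("steel",st,.018)):
    v,u=np.nonzero(k); X=np.array([onz(f,a,b,z)[:2] for a,b in zip(u,v)])*1000
    print(n,k.sum(),cv2.minAreaRect(X.astype(np.float32)),X.mean(0),X[:,1].min(),X[:,1].max(),np.median(P[k],0))
    yy=X[:,1]; print(np.polyfit(yy,X[:,0],1))
E
```

```text
handle 1702 ((511.3404846191406, 270.69647216796875), (20.31385040283203, 69.80805206298828), 0.37969842553138733) [511.32490287 272.18257801] 235.793891278932 305.5536717144869 [0.51131518 0.27265293 0.02773169]
[-1.99957421e-03  5.11869152e+02]
steel 450 ((510.95318603515625, 196.1953887939453), (59.8767204284668, 7.00810432434082), 89.99412536621094) [511.04977265 197.09754497] 166.25687036459883 226.1340616928631 [0.51144005 0.19683459 0.01703455]
[1.52092627e-03 5.10750002e+02]
```

```bash
python3 - <<'E'
from rig import bot, imaging
from h import *
bot.grip(.045)
print(bot.servo_line([.5113,.2707,.0035],feed=.12,contact_N=6),bot.read_ee_pos(),bot.read_force())
bot.grip(.0,grasp_force=80); print(bot.read_width(),bot.read_force())
bot.servo_line([.5113,.2707,.12],feed=.12)
print(bot.read_force(),bot.read_width())
th=np.radians(105.0)
bot.goto([.5113+.02,.2707-.02,.12],[np.pi,0,th])
print(bot.read_t(),bot.read_ee_pos(),bot.read_orientation())
f=imaging.grab_frame("wrist"); cv2.imwrite("pics/d_w.png",f["img"][:,:,::-1]); pickle.dump(f,open("d_wrist.pkl","wb"))
E
```

```text
False [0.51199093 0.27105637 0.00435313] [-0.01139094 -0.77581216  0.11934476]
0.018810832729711888 [-0.93880239  0.28205878  3.63519036]
[-0.34720661  0.15581082 -1.53974893] 0.018819027500347762
6.8917 [0.5306939  0.25036884 0.11897281] [-3.13940637e+00 -2.02161957e-04  1.82928888e+00]
```

View pics/d_w.png

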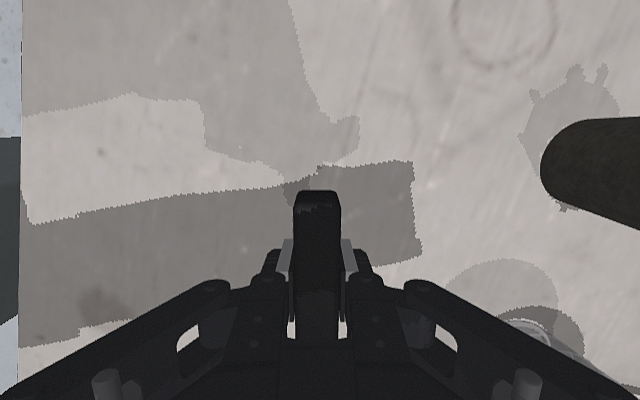

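```bash
cat >> h.py <<'E'
TH=np.radians(105.0); LX=np.array([np.cos(TH),np.sin(TH)]); LY=np.array([-LX[1],LX[0]])
DC=np.array([.5140,.0105]); HOLE=DC+.032*LX-.024*LY
def shot(imaging,n,tag,box,k):
    f=imaging.grab_frame(n); pickle.dump(f,open(f"{tag}_{n}.pkl","wb")); a,b,c,d=box
    cv2.imwrite(f"pics/{tag}_{n}.png",cv2.resize(f["img"][c:d,a:b,::-1],None,fx=k,fy=k,interpolation=cv2.INTER_CUBIC)); return f
E
python3 - <<'E'
from rig import bot, imaging
from h import *
p=HOLE+.123*LX
bot.servo_line([*p,.0665],[np.pi,0,TH],feed=.12)
print(p,bot.read_t(),bot.read_ee_pos(),bot.read_orientation())
shot(imaging,"top","e",(230,390,190,290),5)
shot(imaging,"scene","e",(260,400,150,270),5)
E
```

```text
[0.49706527 0.16643016] 7.975 [0.49784839 0.16712311 0.06707251] [ 3.13988990e+00 -3.69616892e-04  1.83295820e+00]
```

View pics/e_top.png

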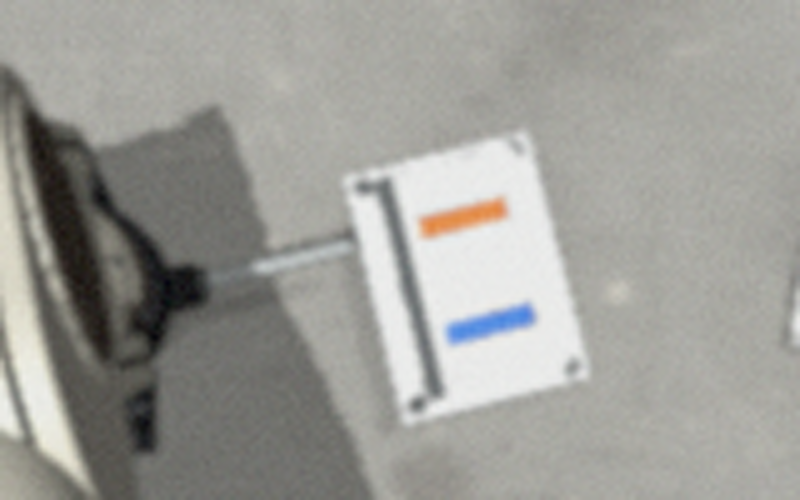

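View pics/e_scene.png

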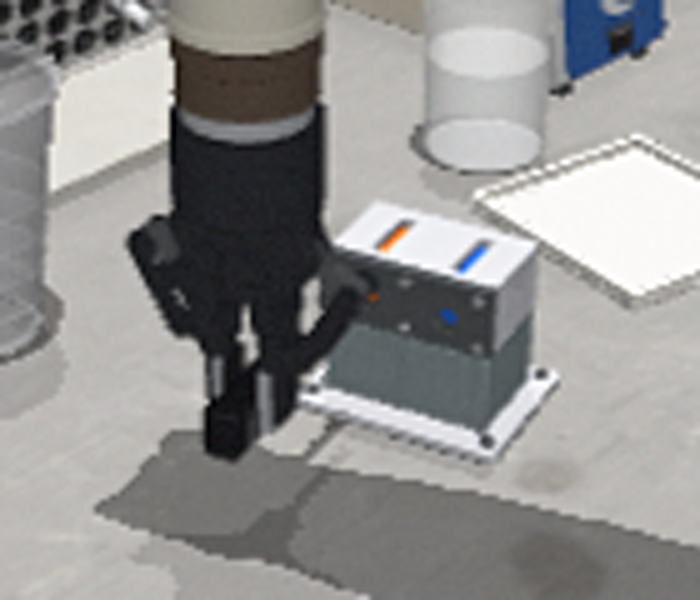

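```bash
python3 - <<'E'
from h import *
f=pickle.load(open("e_top.pkl","rb")); P=cloud(f); img=f["img"].astype(int)
t=pickle.load(open("a_top.pkl","rb")); t0=t
def loc(X): d=np.asarray(X)[:2]-DC; return np.array([d@LX,d@LY])*1000
for u in range(268,309,2):
    col=P[232:252,u,2]; k=(col>.06)&(col<.095)
    b=img[232:252,u].sum(1)
    if k.any():
        v=np.nonzero(k)[0]+232; X=onz(f,u,v.mean(),.078); print(u,v,col[k].round(4),loc(X).round(1))
im=img; r=im[...,0]-im[...,2]
for nm,k in(("or",r>80),("bl",-r>60)):
    k=k.copy(); k[:,:290]=0;k[:,360:]=0;k[:205]=0;k[285:]=0; v,u=np.nonzero(k)
    w=np.abs(r[k]); print(nm,loc(onz(f,(u*w).sum()/w.sum(),(v*w).sum()/w.sum(),.0917)).round(1),np.median(P[k][:,2]))
E
```

```text
268 [243 244 245 246 247 248 249 250 251] [0.0881 0.0914 0.089  0.0902 0.0868 0.0889 0.0903 0.0905 0.0888] [122.8 -25. ]
270 [244 245 246 247 248 249 250 251] [0.0811 0.0841 0.0816 0.0847 0.0876 0.0861 0.0915 0.0695] [118.7 -22.8]
272 [244 245 246 247 248] [0.0759 0.0812 0.0782 0.0806 0.0803] [113.6 -24.9]
274 [244 245 246 247] [0.0789 0.0799 0.0769 0.079 ] [109.  -24.9]
276 [243 244 245 246] [0.0807 0.0809 0.0805 0.0796] [104.2 -26. ]
278 [243 244 245 246] [0.0811 0.0818 0.0834 0.0793] [ 99.8 -24.9]
280 [243 244 245] [0.0799 0.0801 0.0785] [ 95.2 -24.9]
282 [242 243 244 245] [0.0805 0.0822 0.0793 0.0777] [ 90.6 -24.9]
284 [241 242 243 244] [0.0765 0.0813 0.0835 0.0821] [ 85.8 -25.9]
286 [241 243 244] [0.0765 0.0776 0.0744] [ 81.5 -24.5]
288 [240 241 242 243] [0.0768 0.0771 0.08   0.0787] [ 76.6 -25.9]
290 [240 241 242 243] [0.0816 0.0796 0.078  0.0773] [ 72.2 -24.8]
292 [239 240 241 242] [0.077  0.0814 0.0816 0.0804] [ 67.3 -25.9]
294 [239 240 241 242] [0.0783 0.0845 0.0797 0.0745] [ 63.  -24.8]
296 [238 239 240 241] [0.0774 0.0801 0.0796 0.0797] [ 58.1 -25.9]
298 [238 239 240 241] [0.0796 0.0795 0.0778 0.0775] [ 53.8 -24.8]
300 [238 239 240] [0.0815 0.078  0.0786] [ 49.1 -24.7]
or [ -1.8 -24.8] 0.09149560868627571
bl [-1.7 23.5] 0.09148218200435107
```

```bash
python3 - <<'E'
from rig import bot, imaging
from h import *
p=HOLE+.123*LX+.0004*LY
bot.servo_line([*p,.065],[np.pi,0,TH],feed=.05)
bot.wait(.2); f0=bot.read_force(); print(f0,bot.read_ee_pos())
for d in(.108,.104,.100,.096,.092,.088):
    q=HOLE+d*LX+.0004*LY
    c=bot.servo_line([*q,.065],feed=.04,contact_N=4)
    F=bot.read_force()-f0; e=np.array(bot.read_ee_pos())
    print(d,c,"ax",round(F[:2]@LX,2),"lat",round(F[:2]@LY,2),"z",F[2].round(2),"tipx",round((e[:2]-DC)@LX*1000-105,1),round((e[:2]-DC)@LY*1000,1),e[2].round(4))
    if abs(F[:2]@LX)>2.5: break
print(bot.read_t())
E
```

```text
[ 0.6971715  -0.3875942  -1.73305366] [0.49668986 0.16636645 0.06499597]
0.108 False ax 0.87 lat 0.42 z 0.54 tipx 34.7 -23.6 0.065
0.104 False ax 1.58 lat 1.16 z 0.04 tipx 30.9 -23.6 0.065
0.1 False ax 0.16 lat 0.99 z -0.34 tipx 26.8 -23.6 0.065
0.096 False ax 0.81 lat 1.35 z -0.22 tipx 22.8 -23.6 0.065
0.092 False ax 2.09 lat 1.09 z -0.65 tipx 19.4 -23.7 0.0651
0.088 False ax 5.95 lat 0.86 z 0.88 tipx 15.9 -23.6 0.0651
10.3
```

```bash
python3 - <<'E'
from rig import bot, imaging
from h import *
f0=np.array([.70,-.39,-1.73])
for d in(.080,.074,.070,.066):
    q=HOLE+d*LX+.0004*LY
    bot.servo_line([*q,.065],feed=.04)
    bot.wait(.1)
    F=np.mean([bot.read_force() for _ in range(5)],0)-f0; e=np.array(bot.read_ee_pos())
    ax=F[:2]@LX
    print(d,"ax",round(ax,2),"lat",round(F[:2]@LY,2),"z",F[2].round(2),"tip nominal",round((e[:2]-DC)@LX*1000-105,1),"pressed",round((e[:2]-DC)@LX*1000-105+ax/.9,1),round((e[:2]-DC)@LY*1000,1),e[2].round(4))
print(bot.read_t(),bot.read_width())
shot(imaging,"top","g",(230,390,190,290),5)
E
```

```text
0.08 ax 9.48 lat 0.39 z 1.92 tip nominal 9.2 pressed 19.7 -24.0 0.0655
0.074 ax 9.65 lat -0.38 z 3.44 tip nominal 3.1 pressed 13.8 -24.3 0.0657
0.07 ax 9.58 lat 0.27 z 4.29 tip nominal -1.0 pressed 9.7 -24.4 0.0658
0.066 ax 9.63 lat 0.36 z 3.77 tip nominal -5.0 pressed 5.7 -24.5 0.0658
11.85 0.018843818632195277
```

View pics/g_top.png

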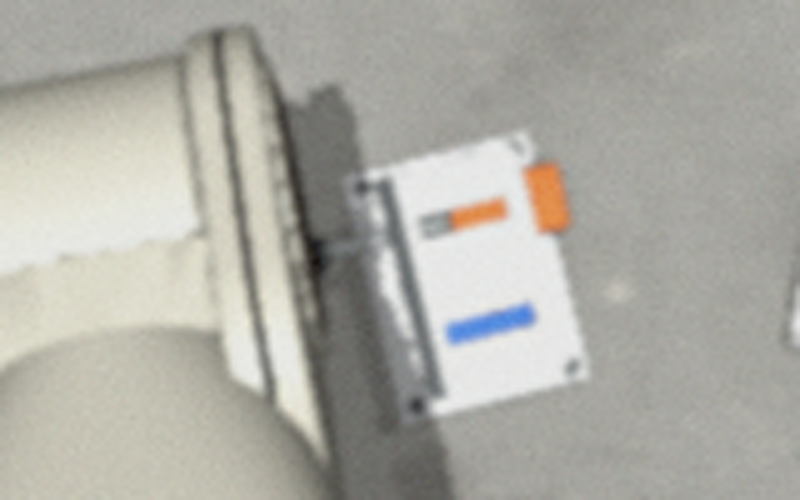

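```bash
python3 - <<'E'
from rig import bot, imaging
from h import *
f0=np.array([.70,-.39,-1.73])
for d in(.060,.054):
    q=HOLE+d*LX+.0004*LY
    bot.servo_line([*q,.065],feed=.03)
    bot.wait(.1)
    F=np.mean([bot.read_force() for _ in range(5)],0)-f0; e=np.array(bot.read_ee_pos())
    ax=F[:2]@LX
    print(d,"ax",round(ax,2),"lat",round(F[:2]@LY,2),"z",F[2].round(2),"pressed",round((e[:2]-DC)@LX*1000-105+ax/.9,1))
print(bot.read_t(),bot.read_width())
f=shot(imaging,"top","i",(230,390,190,290),5)
P=cloud(f);r=f["img"].astype(int); r=r[...,0]-r[...,2]
k=(r>80); k[:,:330]=0;k[:,360:]=0;k[:205]=0;k[260:]=0
v,u=np.nonzero(k); X=np.array([onz(f,a,b,.0917)[:2] for a,b in zip(u,v)])-DC
print("front x",np.percentile(X@LX,[1,5,50])*1000,"y",(X@LY).mean()*1000)
E
```

```text
0.06 ax 9.73 lat -0.29 z 3.54 pressed -0.1
0.054 ax 9.81 lat 0.3 z 4.17 pressed -6.1
12.8 0.01836096081616204
front x [-59.49941401 -58.34863709 -46.37993866] y -24.204185404796526
```

View pics/i_top.png

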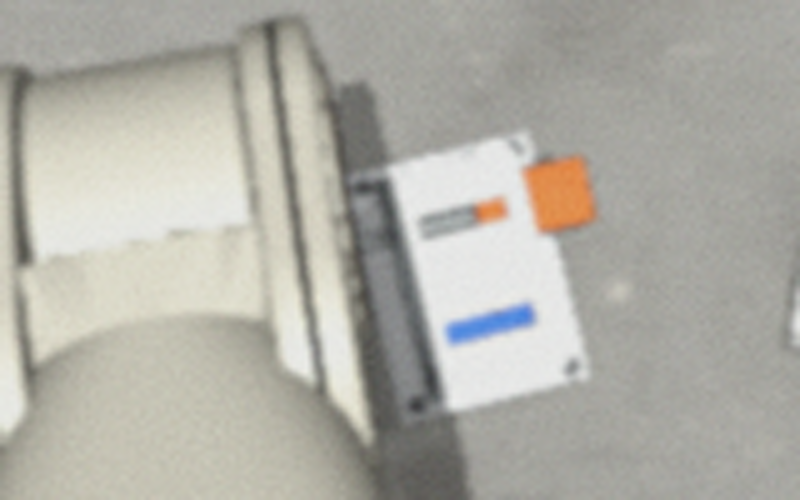

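```bash
python3 - <<'E'
from rig import bot, imaging
from h import *
q=HOLE+.130*LX+.0004*LY
bot.servo_line([*q,.065],feed=.12)
q=HOLE+.22*LX
bot.servo_line([*q,.03],feed=.15)
print(bot.read_force())
c=bot.servo_line([*q,.0035],feed=.04,contact_N=5); print(c,bot.read_ee_pos(),bot.read_force())
bot.grip(.06)
bot.wait(.1)
e=bot.read_ee_pos()
bot.servo_line([e[0],e[1],.16],feed=.2)
print(bot.read_t(),bot.read_width())
f=shot(imaging,"wrist","j",(0,640,0,400),1)
shot(imaging,"top","j",(190,390,190,290),4)
E
```

```text
[ 0.49705731 -0.91172846 -1.60069141]
True [0.47155069 0.25964778 0.00450663] [-0.88562937 -0.23279246  4.02766058]
16.5417 0.06018637360614389
```

View pics/j_wrist.png

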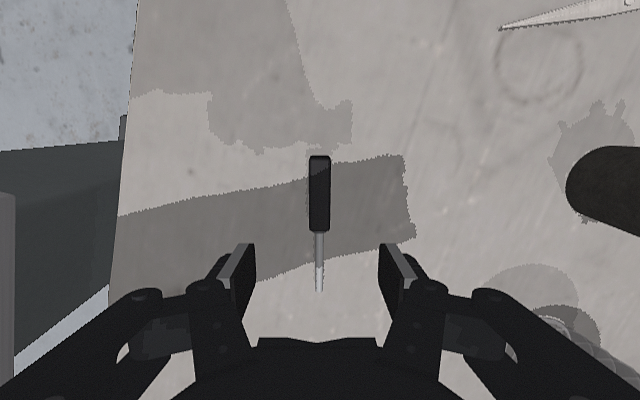

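View pics/j_top.png

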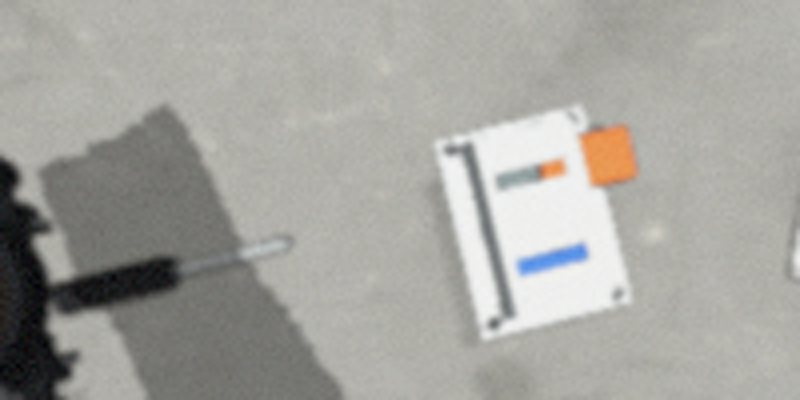

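```bash
python3 - <<'E'
from rig import bot, imaging
from h import *
p=DC-.0465*LX-.0243*LY
bot.goto([*p,.17],[np.pi,0,TH]); print(p,bot.read_t(),bot.read_ee_pos())
f=shot(imaging,"wrist","k",(0,640,0,400),1)
P=cloud(f); r=f["img"].astype(int); k=(r[...,0]-r[...,2]>80)&(P[...,2]>.08)&(P[...,2]<.1)
v,u=np.nonzero(k)
if len(u):
    X=np.array([onz(f,a,b,.0917)[:2] for a,b in zip(u,v)])-DC
    print(k.sum(),"x",np.percentile(X@LX,[1,99])*1000,"y",np.percentile(X@LY,[2,98])*1000)
    k=X@LX<-.034; print(cv2.minAreaRect((X[k]*1000).astype(np.float32)))
E
```

```text
[ 0.54950708 -0.02812625] 17.7833 [ 0.54932372 -0.02720012  0.16969995]
1480 x [-59.54037352 -10.08259703] y [-38.79711529 -10.89017716]
((36.23223114013672, -38.852989196777344), (28.927343368530273, 25.301769256591797), 14.079437255859375)
```

View pics/k_wrist.png

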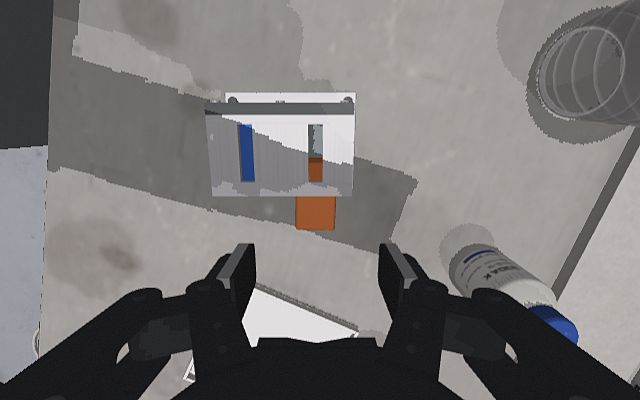

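```bash
python3 - <<'E'
from rig import bot, imaging
from h import *
p=DC-.0468*LX-.0246*LY
print(bot.servo_line([*p,.061],feed=.1,contact_N=6),bot.read_ee_pos(),bot.read_force())
bot.grip(.0,grasp_force=60); print(bot.read_width(),bot.read_force(),bot.read_t())
shot(imaging,"wrist","l",(0,640,0,400),1)
E
```

```text
False [ 0.5505474  -0.02834409  0.06171729] [ 0.33454816 -0.47231302 -0.5232471 ]
0.02910524120542312 [-2.47894388 -0.16918958  5.59819052] 19.45
```

View pics/l_wrist.png

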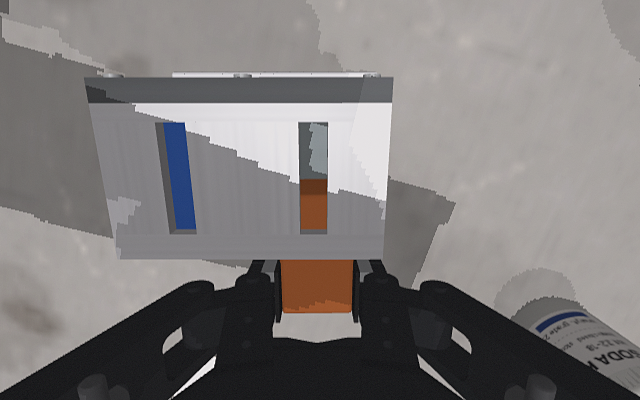

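```bash
python3 - <<'E'
from rig import bot, imaging
from h import *
for d in(.053,.065,.075,.12):
    p=DC-d*LX-.0246*LY
    bot.servo_line([*p,.061],feed=.06)
    F=bot.read_force(); print(d,"ax",round(F[:2]@LX,2),F.round(1),bot.read_ee_pos().round(4),bot.read_width())
bot.wait(.15)
print(bot.read_t())
shot(imaging,"wrist","m",(0,640,0,400),1)
shot(imaging,"scene","m",(300,460,130,250),5)
E
```

```text
0.053 ax 3.67 [-2.7  3.1  6. ] [ 0.551  -0.0329  0.0616] 0.029375994191867844
0.065 ax -0.25 [ 0.2 -0.2 -1.5] [ 0.5546 -0.0461  0.0607] 0.029153766565945698
0.075 ax 0.48 [-0.5  0.4 -1.5] [ 0.5573 -0.0561  0.0609] 0.029333806202974804
0.12 ax -0.28 [-0.1 -0.3 -0.7] [ 0.5686 -0.0989  0.0609] 0.02876728700733836
21.4667
```

View pics/m_wrist.png

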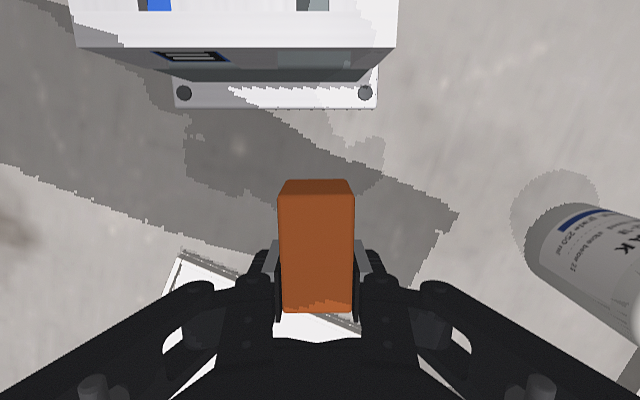

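View pics/m_scene.png

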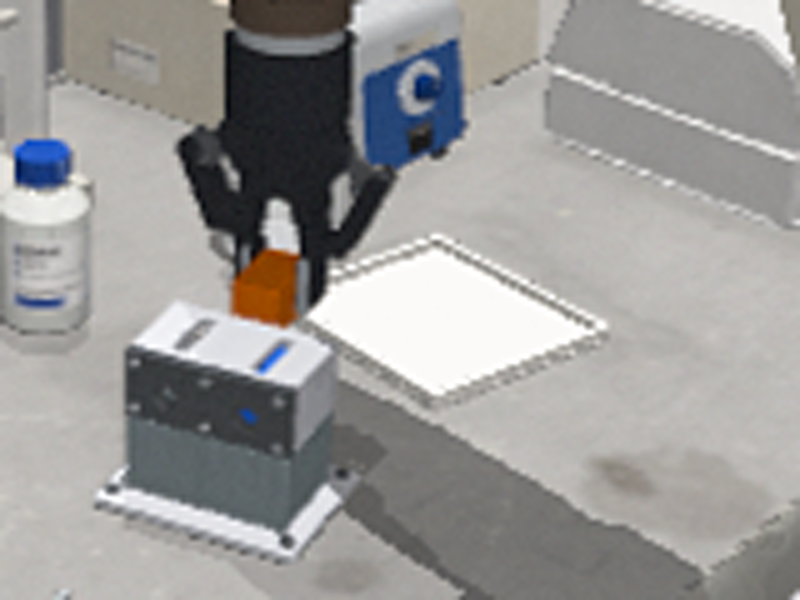

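```bash
python3 - <<'E'
from rig import bot, imaging
from h import *
f=pickle.load(open("m_wrist.pkl","rb")); P=cloud(f); r=f["img"].astype(int)
k=(r[...,0]-r[...,2]>60); k[:200]=0; X=P[k]; X=X[(X[:,2]>.07)&(X[:,2]<.12)]
d=X[:,:2]-DC; A=np.c_[d@LX,d@LY,np.ones(len(d))]; c=np.linalg.lstsq(A,X[:,2],rcond=None)[0]; print(len(X),c,X[:,2].mean(),np.percentile(d@LX,[1,99]))
T=np.array([.542,-.232]); p=T-.0133*LX
bot.servo_line([*p,.04],feed=.12)
print(bot.read_force())
c=bot.servo_line([*p,.0055],feed=.03,contact_N=4); print(c,bot.read_ee_pos(),bot.read_force(),bot.read_t())
shot(imaging,"wrist","n",(0,640,0,400),1)
E
```

```text
8240 [ 0.00761528 -0.00022327  0.0921592 ] 0.09135613667407455 [-0.13160389 -0.08365747]
[-0.03324187 -0.38514723 -1.38557882]
True [ 0.54513992 -0.24472833  0.00767856] [-0.0052694  -0.76475164  5.00961923] 23.9417
```

View pics/n_wrist.png

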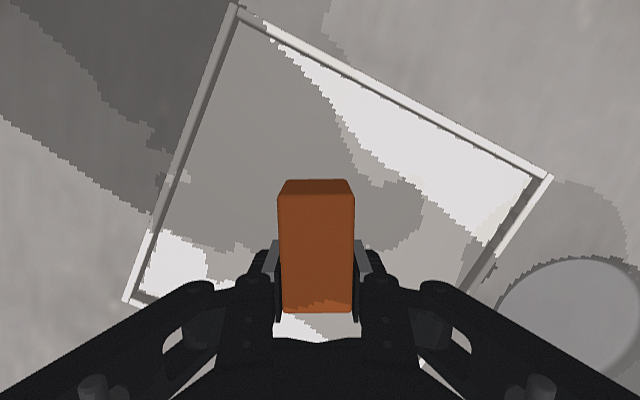

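Contact with the tray floor occurred at the expected height, and the cartridge is level and well inside the tray. I'll release it.

```bash
python3 - <<'E'
from rig import bot, imaging
from h import *
bot.grip(.05); bot.wait(.2)
e=bot.read_ee_pos(); bot.servo_line([e[0],e[1],.2],feed=.12)
bot.wait(.3); print(bot.read_t(),bot.read_force())
f=shot(imaging,"wrist","o",(0,640,0,400),1)
bot.goto([.40,-.35,.25],[np.pi,0,TH])
t=shot(imaging,"top","o",(190,490,110,290),2.6)
shot(imaging,"scene","o",(200,460,110,290),3)
P=cloud(t); r=t["img"].astype(int); k=(r[...,0]-r[...,2]>60); k[:,:380]=0;k[:,480:]=0;k[:190]=0;k[280:]=0
print(k.sum(),np.median(P[k],0)); print(bot.read_t())
bl=(r[...,2]-r[...,0]>60);bl[:,:290]=0;bl[:,360:]=0;bl[:205]=0;bl[285:]=0;v,u=np.nonzero(bl);print("blue",u.mean(),v.mean(),bl.sum())
E
```

```text
26.5917 [ 0.72704753  0.22310765 -0.86620153]
278 [ 0.54256736 -0.23035022  0.03757709]
27.5083
blue 327.3943661971831 254.35211267605635 71
```

View pics/o_top.png

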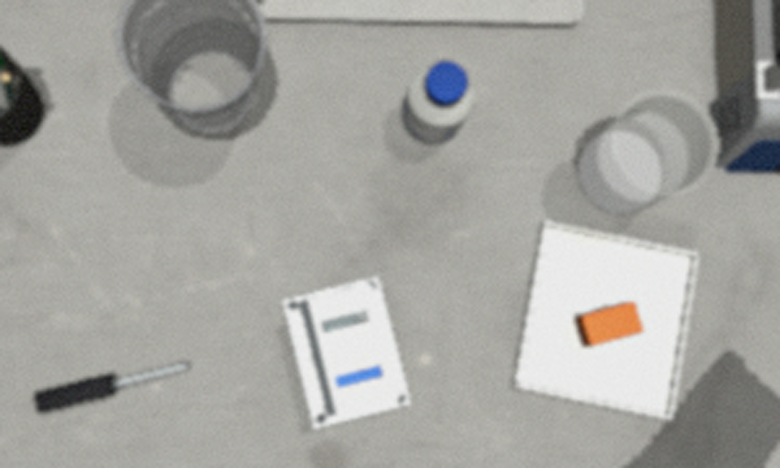

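View pics/o_scene.png

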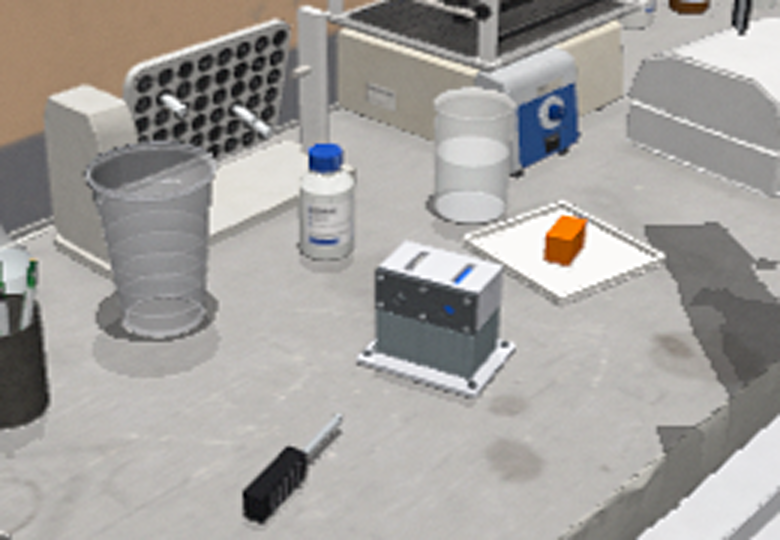

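Everything is in place: the cartridge stands in the tray with its top at 37.6 mm, the rod lies on the bench, and the blue cartridge has not moved.

```bash
python3 -c "
from rig import bot,job
job.sign_off(); print(bot.read_t())"
```

```text
the job is handed in; nothing more can be done
the job is handed in; nothing more can be done
```

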